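# Flip the hex key and pull a strap-clamp screw up solid

## Robot

A 6-joint arm with a two-finger parallel gripper is mounted at the origin on a cart in front of the work surface, level with it; the furniture and walls round the work are solid. World frame = base frame: x ahead of the robot, y to its left, z up, the work surface at z = 0. Lengths are in m, angles in rad, forces in N, time in s.
With the tool pointing down it reaches from about 0.35 to 0.875 m from the base axis. Payload 4.2 kg.
Tool frame: the origin (TCP) lies on the centre line of the jaws, within the pads' length; the fingertips stand 14 mm ahead of it and the grasp point (between the pads) lies 5 mm behind it (r.tips_ahead is the distance from the TCP to the fingertips, in m); z points along the fingers, y is the line along which they close (so a half turn about z gives the same grasp; the last joint's range is limited). The gripper opens to 85 mm and grips with 20 to 120 N. Pads are 22 mm wide; open, the fingers measure 114 mm over their backs; the gripper's body (76 mm by 85 mm) begins 54 mm behind the grasp point. The pads swing forward as they close: fully open they stand 13 mm farther back than shut.
Start: joints at [-0.977, 0.385, 0.008, 0, -1.194, -0.259], TCP at [0.205, -0.59, 0.245] pointing down, gripper open.
Joint ranges: [-3.14, 3.14], [-1.21, 2.06], [-1.07, 1.41], [-3.16, 2.05], [-2.99, -0.16], [-3.1, 3.1]. Speed limits (rad/s): [2.79, 2.79, 3.14, 3.14, 3.14, 3.14].

## Interface

Orientations are given as a unit quaternion [x, y, z, w].
In Python, from rig import sensors, viewer, job, spotter, r gives the robot as it stands. The module is installed in compiled form; this text tells all that it offers.
- The arm moves only by the tool apply_moves, never from a script. Its argument "deltas" is a list of rows, each an object with "delta_pos": the shift along the world's x, y, z in m, a list of three; "turn": the turn about the world's z in degrees. In form: [{"delta_pos": [dx, dy, dz], "turn": turn}, ...]. A call has 1 to 12 rows; each row shifts and turns the commanded pose from where the row before left it; what a row does not reach is not made up. A row lasts 1/10 s, in which the tool goes at most 50 mm and 8.59 degrees, less where a joint would pass 70% of its speed; a pose out of reach is approached as far as the arm can. A call is refused whole if a number of a shift passes 0.05 or a number of a turn 8.59, either way. A call with a gripper value outside its range is refused whole. "jaw" is the opening, from 0 (shut) to 1 (fully open), set as the call begins (left out, the last holds). The fingers move at their own pace and stop on an object; "squeeze" is the grip in N (left out, the last holds). Time passes only in rows, so rows that do not move let the fingers close. It gives the time, the measured TCP pose, the force, the opening and the grip force at its end, in the units of the state.
- sensors.get_obs(): the state, without advancing time (a new reading comes with each control period).
- viewer.camera(name): name is "scene" or "top"; returns (picture, depth): 384x512x3 uint8, blue, green, red; 384x512 float32, m along the optical axis (not along the pixel's ray), 0 where there is no reading.
- viewer.calibration(name): a dict with "fx", "fy", "cx", "cy" (pixels), "D" ([k1, k2, p1, p2, k3] as OpenCV has them; the pictures are not rectified), "cam_to_world" (4x4, takes a point from camera to world coordinates). Camera axes: x right, y up, looking along -z (the intrinsics and any distortion apply to the point x, -y, -z); pixel columns grow to the right and rows downward; lengths in m; the calibration is good to about 2 mm. A picture is of the moment at which its call begins. calibration takes no time and is no camera call.
- job.job_done(): hands the job in; it is judged then, once.
Trained networks look in the newest picture that a camera, given by its name, has taken for a name from the list of things; names that differ only in an ending like _2 or _b are one class to them, and where a whole thing is asked for, a point or a joint stands for the part that bears it (a point fixed in the world has none). Each returns a list of dicts, best first, with "conf" (0 to 1); they miss things now and then, are a little off and sometimes report something else, mostly with a low value. They report only what shows in the picture. A call takes as long as a camera call.
- spotter.find_in(camera, label): "box" ([left, top, right, bottom] in pixels, round what is visible of it).
- spotter.trace(camera, label): "pixels" (384x512 bool, what is visible of it) and "box" ([left, top, right, bottom] in pixels, round what is visible of it).
- spotter.mark_of(camera, label): "location" ([column, row] in pixels: a listed point, or the origin of a listed thing).
The state is a dict: "clock": time; "joints": joint angles; "joint_velocities": joint speeds; "joint_efforts": joint torques, N m; "eef_pos": TCP position; "orientation": TCP orientation; "ft_force": force on the tool from outside, world axes, zero at the start; "moment": the same for the moment, N m; "grip_width": finger opening in m; "finger_force": force on a finger pad.
Only numpy, scipy, OpenCV 4.12 (cv2) and the standard library are available. Lean on these libraries where they do the work, as an engineer would, in place of code of your own. Each camera call takes 0.05 s, during which the arm holds its last target. There are 200 camera calls.

## Task

The cap screw of the strap clamp that holds the stave has only been run down with the long arm of the hex key, which still stands in it. Draw the key out, flip it and feel its short arm fully home into the screw's socket without forcing it, then pull the long arm round clockwise (seen from above), near its end for leverage, until the stiff screw comes up solid, and heave no harder, or the key will slip round. Leave the key in the screw by its short arm and let go, with the tap, tape measure and pencil lying where they were.

Things in the scene. Friction and masses are not known exactly. Their poses are not given: they have to be found in the camera images.
- clamp_plate: grey cast plate with T-slots, 160 x 180 x 22 mm, fixed to the bench. Origin on the bench right under the screw's axis, z up. On it lies a wooden stave (45 x 340 x 16 mm, along the plate's y, on its -x side), held by a steel strap (132 x 44 mm along x, top 52 mm above the bench) with a washer and the cap screw in its middle. Nothing on it but screw and key is higher than 56 mm
- screw_top (a point): centre of the top of the cap screw's round black head (30 mm across, 20 mm high, top 76 mm above the bench), on its upright axis; the frame turns with the screw. The hexagonal socket is 17.4 mm across flats and 15 mm deep; one pair of its flats faces this frame's +x and -x, which at joint value 0 are the plate's
- cap_screw (a joint): turn of the cap screw in rad, growing clockwise seen from above (tightening). It starts within 0.05 of 0 and is stiff: about 0.4 N m moves it, rising to 0.6 N m, and it stays where it is left. Somewhere between 0.6 and 1.0 rad it comes up solid and goes no further; above about 1.1 N m the key then slips round in the socket
- hex_key: L-shaped black hex key, 17 mm across flats, 0.36 to 0.57 kg. Origin where its arms' centre lines meet: long arm 150 mm along -z, short arm 50 mm along +x, bend radius 18 mm; two flats of both arms face +y and -y; both ends bevelled 1.5 mm. It starts with the long arm standing in the screw's socket, leaning or turned a few degrees in its play, short arm on top about 211 mm above the bench
- key_short_end (a point): centre of the end face of the key's short arm, at (50, 0, 0) mm in the key's frame. With the short arm home in the socket this point is 61 mm above the bench and the long arm about level, 111 mm above the bench; let go, it droops up to 6 degrees in its play and stays in. Under load key and socket give: the long arm runs up to 0.2 rad ahead of the screw
- key_long_end (a point): centre of the end face of the key's long arm, at (0, 0, -150) mm in the key's frame
- brass_tap: bystander: brass cask tap, 30 x 85 x 38 mm, lying left of the plate; origin under its centre
- tape_measure: bystander: orange pocket tape, 34 x 80 x 62 mm, standing right of the plate; origin under its centre
- pencil: bystander: red carpenter's pencil, 14 x 167 x 8 mm, lying on the near side of the plate; origin under its centre

How it is judged:
On the way, in this order (a step that is already met when the one before it is completed fails the run):
1. the key is flipped: its short arm stands fully home in the screw's socket, and the screw has not yet been turned (z of key_short_end in the frame of screw_top below -0.009 m and horizontal distance between key_short_end and screw_top below 0.004 m and angle between the x axis of hex_key and the z axis of screw_top, either way round below 0.2 rad and value of joint cap_screw below 0.3 rad), for 0.2 s.
2. with the short arm in the socket the screw is turned clockwise until it is solid (z of key_short_end in the frame of screw_top below -0.008 m and horizontal distance between key_short_end and screw_top below 0.004 m and angle between the x axis of hex_key and the z axis of screw_top, either way round below 0.2 rad and value of joint cap_screw above 0.76 rad), for 0.2 s.
At the end, for the whole second after the job is handed in: the screw is up solid (joint above 0.76 rad); the key stands in it by its short arm, whose end is at least 8 mm below the top of the screw's head, within 4 mm of its axis and within 0.2 rad of upright; the key is at rest and let go (all of step 2 and linear speed of hex_key below 0.02 m/s); the robot touches nothing.
It fails at once if the short arm is forced against the screw before it is in the socket (contact force between hex_key and clamp_plate above 45 N and z of key_short_end in the frame of screw_top between -0.008 and 0.02 m).
It fails at once if the key is heaved so hard that it slips round in the socket ((z of key_short_end in the frame of screw_top below -0.008 m and horizontal distance between key_short_end and screw_top below 0.004 m and angle between the x axis of hex_key and the z axis of screw_top, either way round below 0.2 rad) and (angle between the y axis of hex_key and the x axis of screw_top, either way round between 0.4 and 0.65 rad or angle between the y axis of hex_key and the x axis of screw_top, either way round above 1.45 rad)).
It fails at once if the screw is slackened off (value of joint cap_screw below -0.4 rad).
It fails at once if the brass tap, the tape measure or the pencil is disturbed (distance of any of brass_tap, tape_measure, pencil from where it was at the start of the episode above 0.02 m).
It also fails if it takes over 72 s, if anything falls off the work surface, if the arm or the gripper's body presses on something with over 40 N, if the wrist force passes 120 N, or if a joint passes its speed limit or range.

## Working session

There is one attempt and no reset: what is moved stays moved. The work goes in short steps, Python scripts to look and compute and a tool call to move; the robot and the scene stay as the last step left them, time stands still between calls to the robot, and variables do not carry over. Pictures are saved under pics/ and viewed, at most 10 in all, crops included, and the job is handed in when it is done.

Besides the shell and the picture viewer there is one more tool, called after "Request:" by a JSON object that holds its "op" and its "data", one argument or row to a line. apply_moves: Moves the arm, as the interface text tells. Its arguments: {"type":"object","properties":{"deltas":{"type":"array","items":{"type":"object","properties":{"delta_pos":{"type":"array","items":{"type":"number"}},"turn":{"type":"number"}}}},"jaw":{"type":"number"},"squeeze":{"type":"number"}},"required":["deltas"]}

```bash
mkdir -p pics
cat > h.py <<'E'
import numpy as np, cv2
from rig import sensors, viewer, job, spotter, r
def ray(cam,px):
    c=viewer.calibration(cam);K=np.array([[c['fx'],0,c['cx']],[0,c['fy'],c['cy']],[0,0,1]])
    u=cv2.undistortPoints(np.array(px,float).reshape(-1,1,2),K,np.array(c['D'])).reshape(-1,2)
    T=np.array(c['cam_to_world']);d=np.c_[u[:,0],-u[:,1],-np.ones(len(u))]@T[:3,:3].T
    return T[:3,3],d           # depth along axis * d + o = world point
def atz(cam,px,z):
    o,d=ray(cam,px);return o+d*((z-o[2])/d[:,2])[:,None]
def cloud(cam,dep,mask):
    v,u=np.nonzero(mask&(dep>0));o,d=ray(cam,np.c_[u,v]);return o+d*dep[v,u][:,None]
def tri(p1,p2):
    o1,d1=ray('scene',[p1]);o2,d2=ray('top',[p2]);d1=d1[0];d2=d2[0]
    s=np.linalg.lstsq(np.c_[d1,-d2],o2-o1,rcond=None)[0];a=o1+s[0]*d1;b=o2+s[1]*d2
    return (a+b)/2,np.linalg.norm(a-b)
def proj(cam,P):
    c=viewer.calibration(cam);T=np.linalg.inv(np.array(c['cam_to_world']));p=np.atleast_2d(P)@T[:3,:3].T+T[:3,3]
    p=p*[1,-1,-1];K=np.array([[c['fx'],0,c['cx']],[0,c['fy'],c['cy']],[0,0,1]])
    return cv2.projectPoints(p,np.zeros(3),np.zeros(3),K,np.array(c['D']))[0].reshape(-1,2)
E
python3 - <<'E'
from h import *
np.set_printoptions(precision=4,suppress=True)
for cam in('scene','top'):
    im,d=viewer.camera(cam);cv2.imwrite(f'pics/{cam}0.png',im);np.save(f'{cam}d.npy',d)
    print(cam,viewer.calibration(cam)['cam_to_world'])
P={}
for n in('screw_top','hex_key','key_short_end','key_long_end','clamp_plate','brass_tap','tape_measure','pencil'):
    for cam in('scene','top'):
        m=spotter.mark_of(cam,n)[:2];print(n,cam,[(np.round(x['location'],1),round(x['conf'],2)) for x in m])
        if m:P[n,cam]=m[0]['location']
    if (n,'scene') in P and (n,'top') in P:print('   ',*tri(P[n,'scene'],P[n,'top']))
for cam in('scene','top'):
    for n in ('hex_key',):
        t=spotter.trace(cam,n)
        if t:
            c=cloud(cam,np.load(f'{cam}d.npy'),t[0]['pixels']);print(cam,t[0]['conf'],t[0]['box'],np.percentile(c,[2,25,50,75,98],axis=0))
            np.save(f'{cam}k.npy',c)
print(sensors.get_obs())
E
```

```text
scene [[-0.7113  0.3254 -0.623  -0.0108]
 [-0.7028 -0.3202  0.6352  0.699 ]
 [ 0.0072  0.8897  0.4565  0.5667]
 [ 0.      0.      0.      1.    ]]
top [[-0.0046  0.9855 -0.1698  0.3813]
 [-0.9999 -0.0027  0.0116  0.137 ]
 [ 0.011   0.1698  0.9854  0.9883]
 [ 0.      0.      0.      1.    ]]
screw_top scene [(array([267.6, 211.2]), 0.54)]
screw_top top [(array([274.5, 186.9]), 0.42), (array([279., 173.]), 0.4)]
    [0.5575 0.077  0.0739] 0.015594552875760566
hex_key scene [(array([277.5, 160.4]), 0.96)]
hex_key top [(array([281.8, 174.4]), 0.86)]
    [0.5535 0.0645 0.206 ] 0.0022091126327711532
key_short_end scene [(array([290.4, 159.7]), 0.67)]
key_short_end top [(array([303.4, 173.2]), 0.61)]
    [0.5585 0.0143 0.1915] 0.004493147318049385
key_long_end scene [(array([273.9, 218.4]), 0.61)]
key_long_end top [(array([272. , 187.4]), 0.86)]
    [0.5511 0.0758 0.0575] 0.005002445560122092
clamp_plate scene [(array([270.5, 237. ]), 0.71)]
clamp_plate top [(array([273.9, 191.4]), 0.91)]
    [ 0.5563  0.071  -0.0026] 0.008164583942836246
brass_tap scene [(array([219.2, 261.2]), 0.83)]
bras
[... 517 characters left out ...]
5]
 [0.5602 0.0868 0.2175]]
top 0.62 [271.9, 170.2, 302.3, 189.2] [[0.545  0.0222 0.084 ]
 [0.548  0.0394 0.1917]
 [0.5513 0.0571 0.2135]
 [0.5567 0.0714 0.2165]
 [0.5648 0.0815 0.2195]]
{'clock': 1.0, 'joints': array([-0.9774,  0.3847,  0.0079, -0.    , -1.194 , -0.2586]), 'joint_velocities': array([-0.0008,  0.0001,  0.0012, -0.0017,  0.0005,  0.0006]), 'joint_efforts': array([ -0.0001, -39.2096,  18.8616,   4.1907,  -0.0004,   0.    ]), 'eef_pos': array([ 0.2054, -0.5902,  0.2453]), 'orientation': array([-0.1666,  0.986 ,  0.    , -0.    ]), 'ft_force': array([ 0.5621, -0.1   , -0.1257]), 'moment': array([ 0.0561,  0.0181, -0.058 ]), 'finger_force': 0.0, 'grip_width': 0.08536792541541846}
```

View pics/scene0.png

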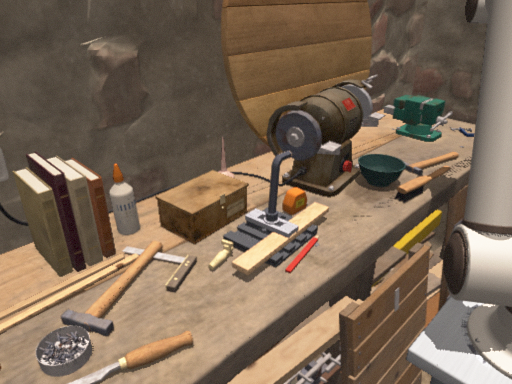

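View pics/top0.png

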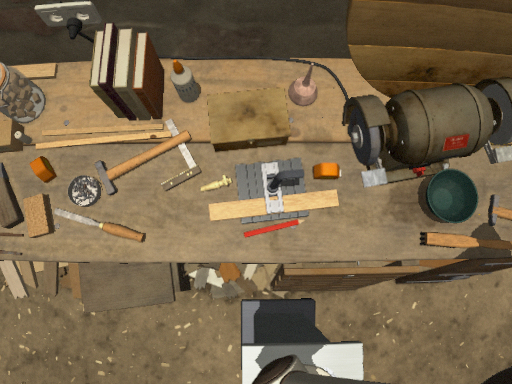

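Run:
```python
from h import *
np.set_printoptions(precision=4,suppress=True)
im,d=viewer.camera('top');allc=np.ones(d.shape,bool)
v,u=np.nonzero(d>0);c=cloud('top',d,allc);Z=np.zeros(d.shape);Z[v,u]=c[:,2];X=np.zeros(d.shape+(2,));X[v,u]=c[:,:2]
hsv=cv2.cvtColor(im,cv2.COLOR_BGR2HSV)
# stave: z in 30..45, near
def rect(m,n):
    p=X[m].astype(np.float32);r_=cv2.minAreaRect(p);mu=p.mean(0);w,V=np.linalg.eigh(np.cov(p.T));print(n,len(p),r_,'mean',mu,'dir deg',np.degrees(np.arctan2(V[1,1],V[0,1])))
box=(X[...,0]>0.44)&(X[...,0]<0.66)&(X[...,1]>-0.15)&(X[...,1]<0.26)
st=box&(Z>.031)&(Z<.046)&(X[...,0]<0.56)
st=cv2.morphologyEx(st.astype(np.uint8),cv2.MORPH_OPEN,np.ones((3,3)))>0
rect(st,'stave')
pl=spotter.trace('top','clamp_plate')[0]['pixels'];rect(pl&(Z<.03)&(Z>.015),'plate')
rect(box&(Z>.048)&(Z<.057)&(hsv[...,2]>120),'strap')
rect(box&(Z>.2)&(Z<.225),'short arm')
h=box&(Z>.07)&(Z<.082);rect(h,'head')
bx=(X[...,0]>0.62)&(X[...,0]<0.8)&(X[...,1]>0.0)&(X[...,1]<0.25)&(Z>.05);print('box',np.percentile(Z[bx],[50,95]),X[bx].min(0),X[bx].max(0))
for n in('brass_tap','tape_measure','pencil'):
    t=spotter.trace('top',n);m=t[0]['pixels'];print(n,X[m].min(0),X[m].max(0),np.percentile(Z[m],[50,98]))
k=np.load('scenek.npy')
for lo in np.arange(.08,.2,.02):
    q=k[(k[:,2]>lo)&(k[:,2]<lo+.02)];print(lo,q.mean(0),len(q))
# free bench check
for y in(.17,.2,.23):
    for x in np.arange(.36,.56,.02):
        m=(abs(X[...,0]-x)<.01)&(abs(X[...,1]-y)<.015);print(round(float(np.median(Z[m])),3) if m.any() else None,end=' ')
    print()
```

```text
stave 1970 ((0.512067973613739, 0.07196339964866638), (0.04552549868822098, 0.33859410881996155), 6.464372634887695) mean [0.5116 0.0739] dir deg 96.56222146851425
plate 1327 ((0.5555002093315125, 0.07068019360303879), (0.16060413420200348, 0.31672248244285583), 6.568717956542969) mean [0.5626 0.0862] dir deg 85.35585364986815
strap 609 ((0.5627083778381348, 0.0004704967141151428), (0.13094861805438995, 0.19935962557792664), 4.916133880615234) mean [0.5565 0.0661] dir deg 145.75430929680223
short arm 507 ((0.5718345642089844, -0.036240726709365845), (0.08626486361026764, 0.21739190816879272), 28.926864624023438) mean [ 0.5916 -0.0443] dir deg 112.17321122875559
head 53 ((0.5520158410072327, 0.07847584784030914), (0.02693125419318676, 0.022675709798932076), 45.32011795043945) mean [0.5504 0.0795] dir deg 49.24131874375953
box [0.0912 0.0939] [0.6212 0.0311] [0.7999 0.2455]
brass_tap [0. 0.] [0.6103 0.0844] [0.2132 0.2203]
tape_measure [ 0.     -0.1167] [0.6356 0.    ] [0.0544 0.0644]
pencil [ 0.     -0.0029] [0.4765 0.1473] [0.0079 0.0114]
0.08 [0.5501 0.0823 0.0905] 61
0.1 [0.5491 0.0816 0.1105] 61
0.12000000000000001 [0.5493 0.0801 0.1303] 65
0.14 [0.5491 0.079  0.1504] 65
0.16000000000000003 [0.5485 0.0776 0.1697] 64
0.18000000000000002 [0.5487 0.0758 0.1899] 75
-0.001 0.0 -0.0 -0.0 -0.0 0.0 0.035 0.038 0.038 0.001 0.002 
-0.001 -0.0 -0.0 0.0 -0.0 -0.0 0.037 0.039 0.037 -0.0 -0.0 
-0.001 0.0 -0.0 -0.0 -0.0 -0.0 0.037 0.038 0.003 -0.0 0.013
```

Request:
{"op": "apply_moves", "data": {
  "deltas": [
    {"delta_pos": [0.022, 0.041, 0.008], "turn": 4.8},
    {"delta_pos": [0.022, 0.041, 0.008], "turn": 4.8},
    {"delta_pos": [0.022, 0.041, 0.008], "turn": 4.8},
    {"delta_pos": [0.022, 0.041, 0.008], "turn": 4.8},
    {"delta_pos": [0.022, 0.041, 0.008], "turn": 4.8},
    {"delta_pos": [0.022, 0.041, 0.008], "turn": 4.8},
    {"delta_pos": [0.022, 0.041, 0.007], "turn": 4.8},
    {"delta_pos": [0.022, 0.041, 0], "turn": 4.8}
  ],
  "jaw": 1
}}

```text
clock: 2.05
eef_pos: [0.3824, -0.2608, 0.3018]
orientation: [-0.483, 0.876, -0.001, 0.001]
ft_force: [1.0, -0.6, -0.2]
grip_width: 0.0854
finger_force: 0.0
```

Request:
{"op": "apply_moves", "data": {
  "deltas": [
    {"delta_pos": [0.022, 0.041, 0], "turn": 4.8},
    {"delta_pos": [0.022, 0.041, 0], "turn": 4.8},
    {"delta_pos": [0.022, 0.041, 0], "turn": 4.8},
    {"delta_pos": [0.022, 0.041, 0], "turn": 4.8},
    {"delta_pos": [0.022, 0.041, 0], "turn": 4.8},
    {"delta_pos": [0.022, 0.041, 0], "turn": 4.8},
    {"delta_pos": [0.022, 0.041, 0], "turn": 4.8},
    {"delta_pos": [0.02, 0.041, 0], "turn": 4.8},
    {"delta_pos": [0, 0, 0], "turn": 0},
    {"delta_pos": [0, 0, 0], "turn": 0}
  ]
}}

```text
clock: 3.05
eef_pos: [0.5554, 0.0666, 0.2997]
orientation: [0.743, -0.669, -0.0, 0.001]
ft_force: [-0.4, -0.2, -0.2]
grip_width: 0.0851
finger_force: 0.0
```

Request:
{"op": "apply_moves", "data": {
  "deltas": [
    {"delta_pos": [-0.001, 0.001, -0.033], "turn": 0},
    {"delta_pos": [0, 0, -0.033], "turn": 0},
    {"delta_pos": [0, 0, -0.033], "turn": 0},
    {"delta_pos": [0, 0, -0.031], "turn": 0},
    {"delta_pos": [0, 0, 0], "turn": 0}
  ]
}}

```text
clock: 3.55
eef_pos: [0.551, 0.0646, 0.1665]
orientation: [0.742, -0.67, -0.003, 0.004]
ft_force: [-0.2, 0.1, -0.5]
grip_width: 0.0855
finger_force: 0.0
```

Request:
{"op": "apply_moves", "data": {
  "deltas": [
    {"delta_pos": [0, 0, 0], "turn": 0},
    {"delta_pos": [0, 0, 0], "turn": 0},
    {"delta_pos": [0, 0, 0], "turn": 0},
    {"delta_pos": [0, 0, 0], "turn": 0},
    {"delta_pos": [0, 0, 0], "turn": 0},
    {"delta_pos": [0, 0, 0], "turn": 0}
  ],
  "jaw": 0,
  "squeeze": 40
}}

```text
clock: 4.15
eef_pos: [0.5554, 0.067, 0.1713]
orientation: [0.743, -0.669, 0.001, -0.001]
ft_force: [0.4, -0.2, 0.9]
grip_width: 0.0164
finger_force: 39.8
```

```bash
cat > look.py <<'E'
from h import *
import sys
np.set_printoptions(precision=4,suppress=True)
n=sys.argv[1]
I={}
for cam in('scene','top'):
    I[cam],_=viewer.camera(cam)
P={}
for k in('hex_key','key_short_end','key_long_end','screw_top'):
    for cam in('scene','top'):
        m=spotter.mark_of(cam,k)
        if m:P[k,cam]=m[0]['location']
        print(k,cam,[(np.round(x['location'],1),round(x['conf'],2)) for x in m[:1]],end=' ')
    print(*tri(P[k,'scene'],P[k,'top']) if (k,'scene') in P and (k,'top') in P else '')
o=sensors.get_obs();e=o['eef_pos'];print(o['clock'],e,o['ft_force'],o['moment'],o['joints'],o['grip_width'])
out=[]
for cam in('scene','top'):
    u,v=proj(cam,e)[0].astype(int);h=70
    u=min(max(u,h),511-h);v=min(max(v,h),383-h);out.append(cv2.resize(I[cam][v-h:v+h,u-h:u+h],(400,400),interpolation=cv2.INTER_CUBIC));print('crop',cam,u-h,v-h,'x2.86')
cv2.imwrite(f'pics/{n}.png',np.hstack(out))
E
python3 look.py a
```

```text
hex_key scene [(array([273.2, 160.1]), 0.61)] hex_key top [(array([281.8, 174.1]), 0.49)] [0.558  0.0673 0.2054] 0.0070974303221811195
key_short_end scene [(array([287. , 156.7]), 0.86)] key_short_end top [] 
key_long_end scene [(array([272.6, 215.4]), 0.8)] key_long_end top [(array([271.8, 188.2]), 0.56)] [0.5494 0.0787 0.0674] 0.0004691645993155591
screw_top scene [(array([267.1, 209.4]), 0.49)] screw_top top [(array([272.7, 187.8]), 0.64)] [0.5538 0.0823 0.0826] 0.016214144481350924
4.65 [0.5553 0.067  0.1712] [1.8093 1.0629 5.1286] [ 0.0632 -0.7045  0.0397] [ 0.4101  0.3382 -0.2634  0.0007 -0.9667 -0.3056] 0.01619692063913966
crop scene 205 104 x2.86
crop top 209 107 x2.86
```

View pics/a.png

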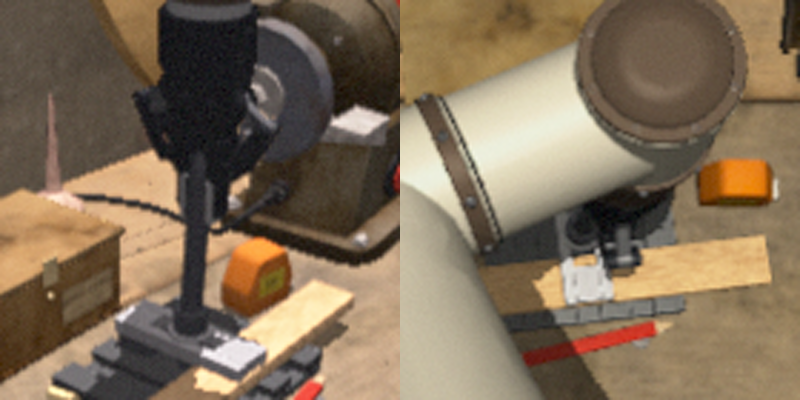

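Request:
{"op": "apply_moves", "data": {
  "deltas": [
    {"delta_pos": [0, 0, 0.01], "turn": 0},
    {"delta_pos": [0, 0, 0.014], "turn": 0},
    {"delta_pos": [0, 0, 0.03], "turn": 0},
    {"delta_pos": [0, 0, 0.03], "turn": 0},
    {"delta_pos": [0, 0, 0], "turn": 0}
  ]
}}

```text
clock: 5.15
eef_pos: [0.5547, 0.0669, 0.2563]
orientation: [0.743, -0.669, 0.0, -0.001]
ft_force: [0.7, 0.2, -5.7]
grip_width: 0.0162
finger_force: 39.8
```

Request:
{"op": "apply_moves", "data": {
  "deltas": [
    {"delta_pos": [-0.001, 0.01, 0], "turn": -8.2},
    {"delta_pos": [-0.001, 0.01, 0], "turn": -8.2},
    {"delta_pos": [-0.001, 0.01, 0], "turn": -8.2},
    {"delta_pos": [-0.001, 0.01, 0], "turn": -8.2},
    {"delta_pos": [-0.001, 0.01, 0], "turn": -8.2},
    {"delta_pos": [-0.001, 0.01, 0], "turn": -8.2},
    {"delta_pos": [-0.001, 0.01, 0], "turn": -8.2},
    {"delta_pos": [-0.001, 0.01, 0], "turn": -8.2},
    {"delta_pos": [-0.001, 0.01, 0], "turn": -8.2},
    {"delta_pos": [-0.001, 0.01, 0], "turn": -8.2},
    {"delta_pos": [0, 0.008, 0], "turn": -8.0},
    {"delta_pos": [0, 0, 0], "turn": 0}
  ]
}}

```text
clock: 6.35
eef_pos: [0.5421, 0.1748, 0.2505]
orientation: [-0.052, 0.999, -0.001, -0.004]
ft_force: [-0.8, -0.2, -5.7]
grip_width: 0.0165
finger_force: 39.7
```

```bash
python3 look.py b
```

```text
hex_key scene [(array([244.7, 136.2]), 0.9)] hex_key top [(array([232.7, 172.6]), 0.66)] [0.5421 0.1707 0.2925] 0.008102207311879899
key_short_end scene [(array([266.7, 149.7]), 0.57)] key_short_end top [(array([233.9, 195.1]), 0.56)] [0.4957 0.1645 0.2764] 0.004966485004414675
key_long_end scene [(array([241.6, 202.7]), 0.72)] key_long_end top [(array([230.9, 180.4]), 0.44)] [0.5538 0.178  0.1398] 0.0027365001221773635
screw_top scene [(array([268.3, 207.3]), 0.58)] screw_top top [(array([275.4, 188.3]), 0.55)] [0.553  0.0768 0.0863] 0.019284963896736656
6.85 [0.5443 0.1745 0.2543] [-0.0572  0.168  -5.1187] [-0.024   0.0548  0.0324] [ 0.5935  0.2877 -0.1122 -0.0002 -1.1709 -2.0598] 0.016592898484620425
crop scene 174 84 x2.86
crop top 160 104 x2.86
```

View pics/b.png

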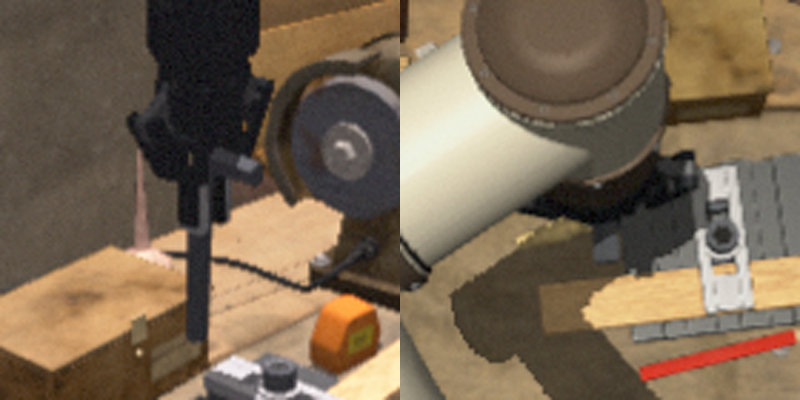

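Request:
{"op": "apply_moves", "data": {
  "deltas": [
    {"delta_pos": [0, 0, -0.04], "turn": 0},
    {"delta_pos": [0, 0, -0.04], "turn": 0},
    {"delta_pos": [0, 0, -0.038], "turn": 0},
    {"delta_pos": [-0.015, -0.002, 0], "turn": 0},
    {"delta_pos": [-0.016, -0.002, -0.005], "turn": 0},
    {"delta_pos": [-0.015, -0.002, -0.006], "turn": 0},
    {"delta_pos": [0, 0, 0], "turn": 0}
  ],
  "squeeze": 28
}}

```text
clock: 7.55
eef_pos: [0.4995, 0.1696, 0.1266]
orientation: [-0.053, 0.999, 0.001, 0.003]
ft_force: [2.8, 0.7, -5.0]
grip_width: 0.0164
finger_force: 40.0
```

Request:
{"op": "apply_moves", "data": {
  "deltas": [
    {"delta_pos": [-0.012, -0.001, -0.005], "turn": 0},
    {"delta_pos": [-0.011, -0.001, -0.005], "turn": 0},
    {"delta_pos": [-0.01, -0.001, -0.007], "turn": 0},
    {"delta_pos": [-0.01, -0.001, -0.008], "turn": 0},
    {"delta_pos": [-0.008, -0.001, -0.01], "turn": 0},
    {"delta_pos": [-0.007, -0.001, -0.01], "turn": 0},
    {"delta_pos": [0, 0, 0], "turn": 0}
  ]
}}

```text
clock: 8.25
eef_pos: [0.4415, 0.1637, 0.081]
orientation: [-0.053, 0.999, 0.001, 0.001]
ft_force: [0.2, 2.0, -0.3]
grip_width: 0.0165
finger_force: 42.9
```

```bash
python3 look.py c
```

```text
hex_key scene [(array([293.2, 236.3]), 0.81)] hex_key top [(array([238.8, 240.5]), 0.45)] [0.4164 0.1613 0.1094] 0.001197403253747904
key_short_end scene [(array([301.2, 257.8]), 0.58)] key_short_end top [(array([243.9, 249.2]), 0.47)] [0.3981 0.151  0.0595] 0.004679485973726401
key_long_end scene [(array([243.5, 243.8]), 0.57)] key_long_end top [] 
screw_top scene [] screw_top top [(array([273.5, 186.1]), 0.4)] 
8.75 [0.4412 0.1634 0.0808] [ 1.5512  2.0549 -0.0207] [ 0.8562 -0.6141  0.2439] [ 0.7013  0.3258 -0.5778  0.0004 -0.665  -2.1675] 0.016615760777260312
crop scene 213 173 x2.86
crop top 168 160 x2.86
```

View pics/c.png

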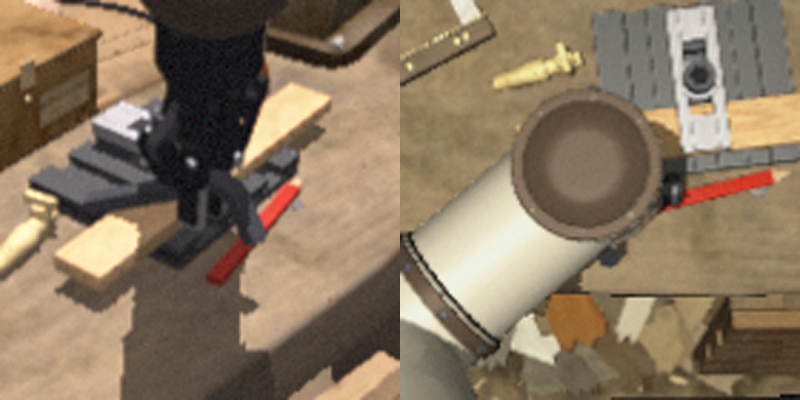

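Request:
{"op": "apply_moves", "data": {
  "deltas": [
    {"delta_pos": [-0.005, -0.001, -0.011], "turn": 0},
    {"delta_pos": [-0.005, 0, -0.011], "turn": 0},
    {"delta_pos": [-0.001, 0, -0.005], "turn": 0},
    {"delta_pos": [-0.001, 0, -0.005], "turn": 0},
    {"delta_pos": [0, 0, 0], "turn": 0}
  ]
}}

```text
clock: 9.25
eef_pos: [0.4281, 0.1615, 0.0479]
orientation: [-0.052, 0.999, -0.0, -0.001]
ft_force: [0.7, 1.5, 0.1]
grip_width: 0.0163
finger_force: 42.4
```

```bash
python3 look.py d
python3 - <<'E'
from h import *
print('screw',atz('top',[[273.3,186.1]],.076),tri([268.3+2.7,212.5],[272.9,186.6]))
for c in('scene','top'):
    t=spotter.trace(c,'pencil')
    if t: 
        v,u=np.nonzero(t[0]['pixels']);p=atz(c,np.c_[u,v],.006);print(c,p[p[:,1].argmax()],p[p[:,1].argmin()])
E
```

```text
hex_key scene [(array([299.3, 253.6]), 0.85)] hex_key top [] 
key_short_end scene [(array([303.9, 278.4]), 0.81)] key_short_end top [] 
key_long_end scene [(array([243.7, 241.4]), 0.69)] key_long_end top [(array([238.2, 189.5]), 0.62)] [0.5547 0.1667 0.0314] 0.005567692652760593
screw_top scene [(array([300.1, 255.8]), 0.75)] screw_top top [(array([273.7, 186. ]), 0.45)] [ 0.5401  0.0428 -0.0536] 0.08698510708945198
9.75 [0.4283 0.1616 0.0484] [-0.3465  0.7828 -2.0524] [ 0.4239 -0.3616  0.1647] [ 0.7174  0.3668 -0.6373 -0.0001 -0.5669 -2.1839] 0.01648528974193769
crop scene 217 188 x2.86
crop top 169 166 x2.86
screw [[0.5530188  0.07522456 0.076     ]] (array([0.55388863, 0.07723218, 0.0727415 ]), np.float64(0.003879795904888804))
scene [0.43127781 0.15469518 0.006     ] [0.4698368  0.00056033 0.006     ]
top [0.45014244 0.08615959 0.006     ] [0.47106421 0.0055722  0.006     ]
```

Request:
{"op": "apply_moves", "data": {
  "deltas": [
    {"delta_pos": [0, 0, 0.02], "turn": 0},
    {"delta_pos": [0, 0, 0.04], "turn": 0},
    {"delta_pos": [0, 0, 0.05], "turn": 0},
    {"delta_pos": [0, 0, 0.042], "turn": 0},
    {"delta_pos": [0.005, -0.004, 0], "turn": 8.3},
    {"delta_pos": [0.005, -0.004, 0], "turn": 8.3},
    {"delta_pos": [0.005, -0.004, 0], "turn": 8.3},
    {"delta_pos": [0.005, -0.004, 0], "turn": 8.3},
    {"delta_pos": [0.005, -0.004, 0], "turn": 8.3},
    {"delta_pos": [0.005, -0.004, 0], "turn": 8.3}
  ],
  "squeeze": 80
}}

```text
clock: 10.85
eef_pos: [0.4561, 0.1361, 0.1982]
orientation: [-0.47, 0.883, 0.0, -0.004]
ft_force: [0.3, 0.2, -5.6]
grip_width: 0.0161
finger_force: 78.5
```

Request:
{"op": "apply_moves", "data": {
  "deltas": [
    {"delta_pos": [0.005, -0.004, 0], "turn": 8.3},
    {"delta_pos": [0.005, -0.004, 0], "turn": 8.3},
    {"delta_pos": [0.005, -0.004, 0], "turn": 8.3},
    {"delta_pos": [0.005, -0.004, 0], "turn": 8.3},
    {"delta_pos": [0.005, -0.004, 0], "turn": 8.3},
    {"delta_pos": [0.005, -0.004, 0], "turn": 8.3},
    {"delta_pos": [0.005, -0.004, 0], "turn": 8.3},
    {"delta_pos": [0.005, -0.004, 0], "turn": 8.3},
    {"delta_pos": [0.005, -0.004, 0], "turn": 8.3},
    {"delta_pos": [0.005, -0.004, 0], "turn": 8.5},
    {"delta_pos": [0.005, -0.003, 0], "turn": 8.5},
    {"delta_pos": [0.005, -0.003, 0], "turn": 8.5}
  ]
}}

```text
clock: 12.05
eef_pos: [0.5163, 0.0906, 0.1981]
orientation: [0.979, -0.206, -0.003, 0.002]
ft_force: [0.1, -0.1, -5.7]
grip_width: 0.0159
finger_force: 78.5
```

Request:
{"op": "apply_moves", "data": {
  "deltas": [
    {"delta_pos": [0, 0, 0], "turn": 0},
    {"delta_pos": [0, 0, 0], "turn": 0}
  ]
}}

```text
clock: 12.25
eef_pos: [0.517, 0.0912, 0.1989]
orientation: [0.978, -0.21, -0.002, 0.001]
ft_force: [0.3, -0.8, -5.6]
grip_width: 0.016
finger_force: 78.5
```

```bash
python3 look.py e
python3 - <<'E'
from h import *
np.set_printoptions(precision=4,suppress=True)
for cam in('scene','top'):
    im,d=viewer.camera(cam);t=spotter.trace(cam,'hex_key')
    if t:
        c=cloud(cam,d,t[0]['pixels']);np.save(f'{cam}k2.npy',c);e=sensors.get_obs()['eef_pos'];L=np.array([np.cos(np.radians(156.5)),np.sin(np.radians(156.5)),0])
        s=(c-e)@L
        for lo in np.arange(-.05,.13,.02):
            q=c[(s>lo)&(s<lo+.02)]
            if len(q):print(cam,round(lo+.01,3),len(q),np.median(q,0),q[:,2].min(),q[:,2].max())
E
```

```text
hex_key scene [(array([277. , 161.2]), 0.9)] hex_key top [] 
key_short_end scene [(array([272.9, 177.7]), 0.56)] key_short_end top [] 
key_long_end scene [(array([306.9, 199.1]), 0.84)] key_long_end top [(array([250., 243.]), 0.75)] [0.408  0.1351 0.1885] 0.0015192654829430158
screw_top scene [(array([269.1, 210.3]), 0.56)] screw_top top [] 
12.75 [0.5183 0.0918 0.2004] [-0.6338  0.1136 -5.2   ] [-0.0908 -0.1738 -0.0031] [ 0.4837  0.2567 -0.3001 -0.0001 -1.0139  0.6678] 0.01588358512206213
crop scene 210 100 x2.86
crop top 199 121 x2.86
scene -0.0 11 [0.5144 0.0954 0.2233] 0.18812419020894494 0.22524836217789868
scene 0.02 58 [0.501  0.1046 0.2185] 0.20613355187888877 0.22306835244772305
scene 0.04 62 [0.4829 0.1131 0.2141] 0.20201671890556727 0.219241230067182
scene 0.06 60 [0.4646 0.1203 0.2107] 0.20085750097312494 0.2168707990258375
scene 0.08 65 [0.4462 0.1279 0.2064] 0.1973224820975169 0.2114636999282722
scene 0.1 72 [0.4282 0.1367 0.2022] 0.1908257583932757 0.208317229187304
scene 0.12 76 [0.4106 0.1419 0.1972] 0.18620769704115342 0.20380507902350337
top -0.0 1 [0.5085 0.0852 0.0505] 0.050534093285028114 0.050534093285028114
top 0.02 39 [0.4943 0.1008 0.2184] 0.03511922441000803 0.22220973695256352
top 0.04 92 [0.4816 0.1061 0.2147] -0.0002646136024921919 0.32278173041356295
top 0.06 84 [0.4633 0.1135 0.2115] 0.0002478747626624145 0.21526833288577962
top 0.08 79 [0.4446 0.122  0.2074] -0.002655126697569843 0.21302828629460402
top 0.1 87 [0.4261 0.1304 0.2033] -0.00227216674725772 0.20884980320135127
top 0.12 43 [0.4114 0.1368 0.2001] -0.0005752403229806191 0.2041449018986572
```

View pics/e.png

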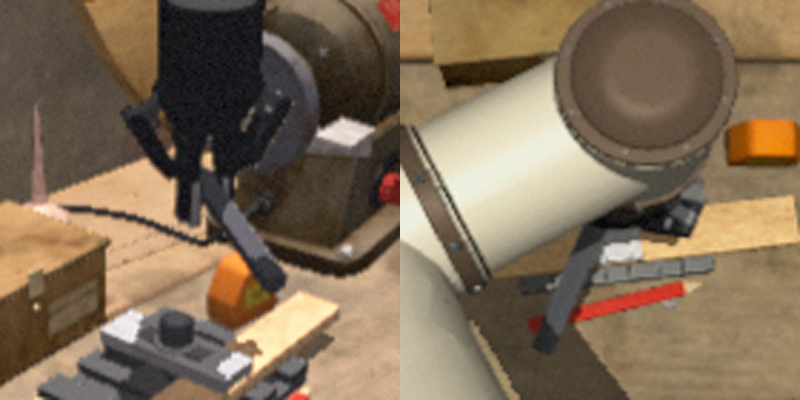

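Request:
{"op": "apply_moves", "data": {
  "deltas": [
    {"delta_pos": [-0.005, 0.004, -0.004], "turn": -8.3},
    {"delta_pos": [-0.005, 0.005, -0.004], "turn": -8.3},
    {"delta_pos": [-0.005, 0.005, -0.004], "turn": -8.3},
    {"delta_pos": [-0.005, 0.005, -0.004], "turn": -8.3},
    {"delta_pos": [-0.006, 0.005, -0.004], "turn": -8.3},
    {"delta_pos": [-0.006, 0.005, -0.004], "turn": -8.3},
    {"delta_pos": [-0.006, 0.005, -0.004], "turn": -8.3},
    {"delta_pos": [-0.006, 0.005, -0.004], "turn": -8.3},
    {"delta_pos": [-0.006, 0.005, -0.004], "turn": -8.3},
    {"delta_pos": [-0.006, 0.006, -0.004], "turn": -8.3},
    {"delta_pos": [-0.006, 0.006, 0], "turn": -8.3},
    {"delta_pos": [-0.006, 0.006, 0], "turn": -8.3}
  ]
}}

```text
clock: 14.15
eef_pos: [0.4499, 0.1538, 0.1602]
orientation: [-0.47, 0.883, -0.0, -0.0]
ft_force: [-0.5, -0.4, -5.1]
grip_width: 0.0161
finger_force: 78.5
```

Request:
{"op": "apply_moves", "data": {
  "deltas": [
    {"delta_pos": [-0.006, 0.006, 0], "turn": -8.3},
    {"delta_pos": [-0.006, 0.006, 0], "turn": -8.4},
    {"delta_pos": [-0.006, 0.006, 0], "turn": -8.5},
    {"delta_pos": [-0.006, 0.006, 0], "turn": -8.5},
    {"delta_pos": [-0.006, 0.006, 0], "turn": -8.5},
    {"delta_pos": [0, 0, 0], "turn": -8.5},
    {"delta_pos": [0, 0, -0.034], "turn": 0},
    {"delta_pos": [0, 0, -0.034], "turn": 0},
    {"delta_pos": [0, 0, -0.028], "turn": 0},
    {"delta_pos": [0, 0, 0], "turn": 0}
  ],
  "squeeze": 30
}}

```text
clock: 15.15
eef_pos: [0.4181, 0.1817, 0.0613]
orientation: [-0.049, 0.999, -0.003, -0.004]
ft_force: [-0.2, -0.2, -5.1]
grip_width: 0.0159
finger_force: 78.4
```

Request:
{"op": "apply_moves", "data": {
  "deltas": [
    {"delta_pos": [0, 0, -0.008], "turn": 0},
    {"delta_pos": [0, 0, -0.005], "turn": 0},
    {"delta_pos": [0, 0, -0.005], "turn": 0},
    {"delta_pos": [0, 0, -0.003], "turn": 0},
    {"delta_pos": [0, 0, 0], "turn": 0}
  ],
  "jaw": 0,
  "squeeze": 30
}}

```text
clock: 15.65
eef_pos: [0.4213, 0.1847, 0.0444]
orientation: [-0.05, 0.999, 0.001, 0.001]
ft_force: [-3.0, 1.0, 3.6]
grip_width: 0.0161
finger_force: 79.1
```

```bash
cat > tilt.py <<'E'
from h import *
import sys
np.set_printoptions(precision=4,suppress=True)
a=np.radians(float(sys.argv[1]));L=np.array([np.cos(a),np.sin(a),0])
o=sensors.get_obs();e=o['eef_pos'];print(e,o['ft_force'],o['finger_force'],o['clock'])
for cam in('scene','top'):
    im,d=viewer.camera(cam);cv2.imwrite(f'pics/last_{cam}.png',im);t=spotter.trace(cam,'hex_key')
    if not t: print(cam,'none');continue
    c=cloud(cam,d,t[0]['pixels']);s=(c-e)@L;w=(c-e)@[-L[1],L[0],0];S=[]
    for lo in np.arange(0.0,.13,.01):
        q=(s>lo)&(s<lo+.01)&(abs(w)<.025)
        if q.sum()>6:S.append((lo+.005,np.percentile(c[q,2],95),np.mean(w[q])))
    S=np.array(S)
    if len(S)<3: print(cam,'few');continue
    p=np.polyfit(S[:,0],S[:,1],1);g=np.polyfit(S[:,0],S[:,2],1)
    print(cam,len(S),'slope deg',np.degrees(np.arctan(p[0])),'top z at TCP minus TCP',p[1]-e[2],'yaw off deg',np.degrees(g[0]),'lat at0',g[1],'s max',s[abs(w)<.025].max(),s[abs(w)<.025].min())
E
python3 tilt.py 6.5
```

```text
[0.4213 0.1847 0.0444] [-2.9691  1.0359  3.6309] 79.13030063733459 15.65
scene 5 slope deg 9.187044498361129 top z at TCP minus TCP -0.012396447189469861 yaw off deg 3.515506697232143 lat at0 0.00675104003118032 s max 0.14835711396007661 0.05312233459341991
top none
```

Request:
{"op": "apply_moves", "data": {
  "deltas": [
    {"delta_pos": [0, 0, -0.003], "turn": 0},
    {"delta_pos": [0, 0, -0.003], "turn": 0},
    {"delta_pos": [0, 0, -0.002], "turn": 0},
    {"delta_pos": [0, 0, 0], "turn": 0},
    {"delta_pos": [0, 0, 0.02], "turn": 0},
    {"delta_pos": [0, 0, 0.05], "turn": 0},
    {"delta_pos": [0, 0, 0.05], "turn": 0},
    {"delta_pos": [0, 0, 0.05], "turn": 0},
    {"delta_pos": [0, 0, 0], "turn": 0}
  ]
}}

```text
clock: 16.75
eef_pos: [0.4232, 0.1854, 0.2109]
orientation: [-0.05, 0.999, 0.003, 0.005]
ft_force: [0.7, 1.9, -5.4]
grip_width: 0.0158
finger_force: 78.4
```

```bash
python3 tilt.py 6.5;python3 look.py f|head -3
```

```text
[0.4232 0.1854 0.2109] [ 0.7354  1.8746 -5.4411] 78.42356474138796 16.75
scene 10 slope deg -1.0036034720755855 top z at TCP minus TCP 0.018223557135346097 yaw off deg -2.574671198909273 lat at0 0.0093565843728028 s max 0.11789332705112489 -0.04408889184134714
top 3 slope deg -1.714962628066076 top z at TCP minus TCP 0.010933613504851059 yaw off deg -1.1241619022530516 lat at0 -0.00478250683696889 s max 0.1128757964386191 0.09214943201948737
hex_key scene [(array([300.9, 194.1]), 0.69)] hex_key top [(array([215.6, 185.5]), 0.4)] [0.4731 0.1742 0.211 ] 0.12826641226069113
key_short_end scene [(array([304.9, 221.9]), 0.56)] key_short_end top [] 
key_long_end scene [(array([240. , 179.7]), 0.82)] key_long_end top [(array([224.1, 182. ]), 0.53)] [0.5392 0.1913 0.2044] 0.0028390379566880443
```

Request:
{"op": "apply_moves", "data": {
  "deltas": [
    {"delta_pos": [0.006, -0.005, 0], "turn": 8.3},
    {"delta_pos": [0.006, -0.005, 0], "turn": 8.3},
    {"delta_pos": [0.006, -0.005, 0], "turn": 8.3},
    {"delta_pos": [0.006, -0.005, 0], "turn": 8.3},
    {"delta_pos": [0.006, -0.005, 0], "turn": 8.3},
    {"delta_pos": [0.006, -0.005, 0], "turn": 8.3},
    {"delta_pos": [0.006, -0.005, 0], "turn": 8.3},
    {"delta_pos": [0.006, -0.005, 0], "turn": 8.3},
    {"delta_pos": [0.006, -0.006, 0], "turn": 8.3},
    {"delta_pos": [0.006, -0.006, 0], "turn": 8.3},
    {"delta_pos": [0.006, -0.006, -0.005], "turn": 8.3},
    {"delta_pos": [0.006, -0.006, -0.005], "turn": 8.3}
  ]
}}

```text
clock: 18.65
eef_pos: [0.4929, 0.1196, 0.1954]
orientation: [0.797, -0.604, 0.0, -0.0]
ft_force: [0.4, -0.4, -5.4]
grip_width: 0.0159
finger_force: 78.3
```

Request:
{"op": "apply_moves", "data": {
  "deltas": [
    {"delta_pos": [0.005, -0.005, -0.01], "turn": 8.4},
    {"delta_pos": [0.005, -0.005, -0.01], "turn": 8.4},
    {"delta_pos": [0.005, -0.005, -0.01], "turn": 8.4},
    {"delta_pos": [0.005, -0.005, -0.01], "turn": 8.4},
    {"delta_pos": [0.005, -0.006, -0.01], "turn": 8.4},
    {"delta_pos": [0.005, -0.006, -0.01], "turn": 8.4},
    {"delta_pos": [0, 0, 0], "turn": 0},
    {"delta_pos": [0, 0, 0], "turn": 0}
  ]
}}

```text
clock: 19.45
eef_pos: [0.5227, 0.0878, 0.1354]
orientation: [0.977, -0.212, 0.0, -0.0]
ft_force: [-0.6, 0.2, -5.2]
grip_width: 0.0165
finger_force: 78.3
```

```bash
python3 look.py g
cat > plane.py <<'E'
from h import *
import sys
np.set_printoptions(precision=4,suppress=True)
o=sensors.get_obs();e=o['eef_pos'];q=o['orientation'];
ya=np.array([2*q[0]*q[1],q[1]**2-q[0]**2,0]);print('tool y deg',np.degrees(np.arctan2(ya[1],ya[0])))
L=np.array([-ya[1],ya[0],0]);L*=np.sign(L[1]);print('arm dir deg',np.degrees(np.arctan2(L[1],L[0])))
im,_=viewer.camera('scene')
for k in('hex_key','key_short_end','key_long_end'):
    m=spotter.mark_of('scene',k)
    if m:
        O,d=ray('scene',[m[0]['location']]);d=d[0];p=O+d*((e-O)@ya)/(d@ya);print(k,round(m[0]['conf'],2),p,'rel TCP along arm, z',(p-e)@L,p[2]-e[2])
E
python3 plane.py; python3 tilt.py 156.5
```

```text
hex_key scene [(array([275.7, 184.2]), 0.95)] hex_key top [] 
key_short_end scene [(array([273.8, 206.1]), 0.7)] key_short_end top [] 
key_long_end scene [(array([302.8, 216.4]), 0.93)] key_long_end top [(array([250.5, 242. ]), 0.79)] [0.4131 0.1349 0.1464] 0.005130815915225937
screw_top scene [(array([269.4, 212.4]), 0.69)] screw_top top [] 
19.95 [0.5224 0.0879 0.1355] [ 0.1582  0.8028 -5.5433] [-0.0253 -0.1819 -0.0039] [ 0.4731  0.334  -0.3764  0.     -0.86    0.6732] 0.01572528257425648
crop scene 209 125 x2.86
crop top 199 124 x2.86
tool y deg -114.3212593370959
arm dir deg 155.6787406629041
hex_key 0.63 [0.5425 0.0788 0.1501] rel TCP along arm, z -0.022020209520408944 0.01461365046936386
key_short_end 0.69 [0.5533 0.0739 0.1018] rel TCP along arm, z -0.03390514999307485 -0.03371070074051202
key_long_end 0.84 [0.4114 0.138  0.1412] rel TCP along arm, z 0.12184073174961424 0.0057455035099409635
[0.5224 0.0878 0.1353] [ 0.2994  0.1739 -5.152 ] 78.26886766590178 20.15
scene 13 slope deg -6.589773124279175 top z at TCP minus TCP 0.026674828106040938 yaw off deg -0.890774101112878 lat at0 -0.0032998658342806493 s max 0.12354183459224795 -0.033951287802695546
top 10 slope deg -5.529824945957646 top z at TCP minus TCP 0.026206463179550027 yaw off deg -0.7700870112651046 lat at0 0.0015605167483115938 s max 0.11970104056874943 0.025109036344756155
```

View pics/g.png

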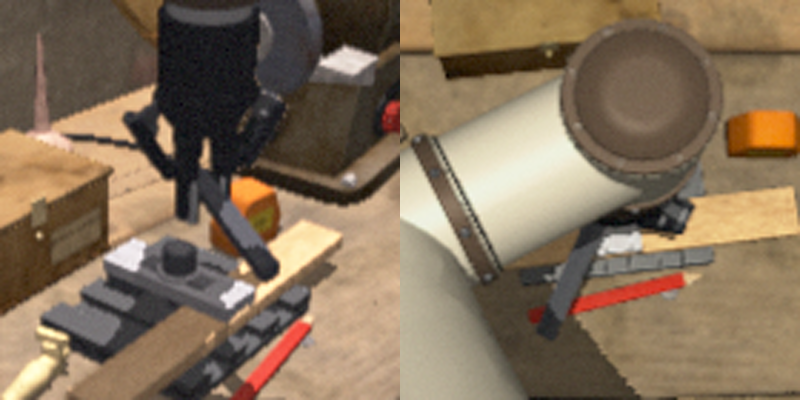

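Request:
{"op": "apply_moves", "data": {
  "deltas": [
    {"delta_pos": [0.001, 0.0026, -0.008], "turn": 0.8},
    {"delta_pos": [0, 0, -0.008], "turn": 0},
    {"delta_pos": [0, 0, -0.004], "turn": 0},
    {"delta_pos": [0, 0, 0], "turn": 0},
    {"delta_pos": [0, 0, 0], "turn": 0}
  ]
}}

```text
clock: 20.85
eef_pos: [0.5234, 0.0903, 0.1151]
orientation: [0.979, -0.204, -0.0, 0.0]
ft_force: [0.7, 0.4, -5.0]
grip_width: 0.0157
finger_force: 78.3
```

```bash
python3 plane.py
python3 - <<'E'
from h import *
np.set_printoptions(precision=4,suppress=True)
im,d=viewer.camera('scene')
m=spotter.mark_of('scene','screw_top');print(m and m[0], atz('scene',[m[0]['location']] if m else [[270,211]],.076))
cv2.imwrite('pics/z1.png',cv2.resize(im[165:245,235:335],(800,640),interpolation=cv2.INTER_CUBIC)[:600])
E
```

```text
tool y deg -113.51151037483642
arm dir deg 156.4884896251636
hex_key 0.59 [0.5569 0.0757 0.1267] rel TCP along arm, z -0.03654488138561441 0.011612627831315725
key_short_end 0.93 [0.5445 0.0811 0.078 ] rel TCP along arm, z -0.023053345678265554 -0.03704991139817454
key_long_end 0.7 [0.4188 0.1358 0.1175] rel TCP along arm, z 0.11407378800287248 0.002422714601091558
{'location': [268.8, 209.5], 'conf': 0.53} [[0.5655 0.0756 0.076 ]]
```

View pics/z1.png

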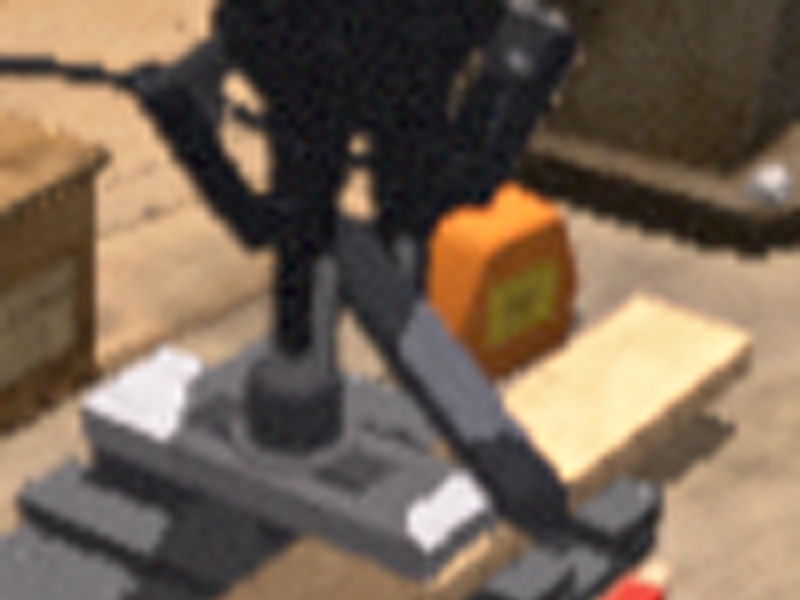

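Request:
{"op": "apply_moves", "data": {
  "deltas": [
    {"delta_pos": [0, 0, -0.002], "turn": 0},
    {"delta_pos": [0, 0, -0.002], "turn": 0},
    {"delta_pos": [0, 0, 0], "turn": 0}
  ]
}}

```text
clock: 21.45
eef_pos: [0.5231, 0.0902, 0.1109]
orientation: [0.979, -0.204, -0.0, 0.0]
ft_force: [0.3, 0.5, -6.0]
grip_width: 0.0164
finger_force: 78.3
```

Request:
{"op": "apply_moves", "data": {
  "deltas": [
    {"delta_pos": [0, 0, -0.001], "turn": 0},
    {"delta_pos": [0, 0, -0.001], "turn": 0},
    {"delta_pos": [0, 0, 0], "turn": 0}
  ]
}}

```text
clock: 21.75
eef_pos: [0.5233, 0.0903, 0.1091]
orientation: [0.979, -0.204, -0.0, 0.0]
ft_force: [0.2, -0.1, -5.0]
grip_width: 0.0156
finger_force: 78.3
```

Request:
{"op": "apply_moves", "data": {
  "deltas": [
    {"delta_pos": [0, 0, -0.001], "turn": 0},
    {"delta_pos": [0, 0, -0.001], "turn": 0},
    {"delta_pos": [0, 0, 0], "turn": 0}
  ]
}}

```text
clock: 22.05
eef_pos: [0.5233, 0.0903, 0.1072]
orientation: [0.979, -0.204, -0.0, 0.0]
ft_force: [-0.3, -0.4, -5.6]
grip_width: 0.016
finger_force: 78.3
```

```bash
python3 tilt.py 156.5
python3 - <<'E'
from h import *
print(tri([272.1,211.9],[273.2,186.2]),sensors.get_obs()['moment'])
E
```

```text
[0.5233 0.0903 0.1072] [-0.2992 -0.357  -5.5657] 78.31118692061864 22.05
scene 13 slope deg -5.7488989819762 top z at TCP minus TCP 0.02580772266753742 yaw off deg -0.29595317678660593 lat at0 -0.0030860423165053265 s max 0.1235337303671972 -0.01342052092570548
top 10 slope deg -5.2431332040114125 top z at TCP minus TCP 0.026383112337569098 yaw off deg -1.3174187603236083 lat at0 0.003551518391551649 s max 0.12073879456542908 0.022863232757211225
(array([0.55356769, 0.07570931, 0.07415399]), np.float64(0.0011497803853220074)) [-0.08271097 -0.183013   -0.01916768]
```

Request:
{"op": "apply_moves", "data": {
  "deltas": [
    {"delta_pos": [0, 0, -0.001], "turn": 0},
    {"delta_pos": [0, 0, -0.001], "turn": 0},
    {"delta_pos": [0, 0, 0], "turn": 0}
  ]
}}

```text
clock: 22.55
eef_pos: [0.5236, 0.0905, 0.1061]
orientation: [0.979, -0.204, 0.0, -0.0]
ft_force: [-1.9, 0.4, 1.7]
grip_width: 0.0161
finger_force: 79.1
```

Request:
{"op": "apply_moves", "data": {
  "deltas": [
    {"delta_pos": [0, 0, -0.001], "turn": 0},
    {"delta_pos": [0, 0, -0.001], "turn": 0},
    {"delta_pos": [0, 0, 0], "turn": 0}
  ]
}}

```text
clock: 22.85
eef_pos: [0.5242, 0.0911, 0.1033]
orientation: [0.979, -0.204, 0.001, -0.001]
ft_force: [0.7, 3.4, -4.0]
grip_width: 0.0159
finger_force: 78.5
```

Request:
{"op": "apply_moves", "data": {
  "deltas": [
    {"delta_pos": [0, 0, -0.001], "turn": 0},
    {"delta_pos": [0, 0, -0.001], "turn": 0},
    {"delta_pos": [0, 0, 0], "turn": 0}
  ]
}}

```text
clock: 23.15
eef_pos: [0.5242, 0.0912, 0.1012]
orientation: [0.979, -0.203, 0.001, -0.001]
ft_force: [-0.0, 5.2, -1.7]
grip_width: 0.0158
finger_force: 78.7
```

Request:
{"op": "apply_moves", "data": {
  "deltas": [
    {"delta_pos": [0.001, 0.0015, -0.001], "turn": 0},
    {"delta_pos": [0, 0, -0.001], "turn": 0},
    {"delta_pos": [0, 0, 0], "turn": 0}
  ]
}}

```text
clock: 23.45
eef_pos: [0.5245, 0.0917, 0.0989]
orientation: [0.979, -0.204, -0.0, 0.0]
ft_force: [1.7, 2.5, -5.0]
grip_width: 0.0159
finger_force: 78.5
```

Request:
{"op": "apply_moves", "data": {
  "deltas": [
    {"delta_pos": [0, 0, -0.001], "turn": 0},
    {"delta_pos": [0, 0, -0.001], "turn": 0},
    {"delta_pos": [0, 0, 0], "turn": 0}
  ]
}}

```text
clock: 23.75
eef_pos: [0.5244, 0.0918, 0.0978]
orientation: [0.979, -0.204, 0.0, 0.0]
ft_force: [-1.5, 3.0, 2.5]
grip_width: 0.0156
finger_force: 79.2
```

Request:
{"op": "apply_moves", "data": {
  "deltas": [
    {"delta_pos": [0, 0, -0.001], "turn": 0},
    {"delta_pos": [0, 0, -0.001], "turn": 0},
    {"delta_pos": [0, 0, 0], "turn": 0}
  ]
}}

```text
clock: 24.05
eef_pos: [0.5243, 0.0919, 0.0968]
orientation: [0.979, -0.204, 0.0, 0.0]
ft_force: [-5.4, 2.4, 9.6]
grip_width: 0.0159
finger_force: 80.0
```

Request:
{"op": "apply_moves", "data": {
  "deltas": [
    {"delta_pos": [0.0005, 0, 0.002], "turn": 0},
    {"delta_pos": [0, 0, 0], "turn": 0}
  ]
}}

```text
clock: 24.25
eef_pos: [0.5245, 0.0917, 0.0973]
orientation: [0.979, -0.204, -0.0, 0.0]
ft_force: [-1.7, 3.9, 3.0]
grip_width: 0.0162
finger_force: 79.2
```

Request:
{"op": "apply_moves", "data": {
  "deltas": [
    {"delta_pos": [0, 0, 0], "turn": 0},
    {"delta_pos": [0, 0, 0], "turn": 0},
    {"delta_pos": [0, 0, 0], "turn": 0},
    {"delta_pos": [0, 0, 0], "turn": 0},
    {"delta_pos": [0, 0, 0], "turn": 0}
  ],
  "jaw": 0.4
}}

```text
clock: 24.75
eef_pos: [0.5248, 0.0917, 0.0972]
orientation: [0.979, -0.204, -0.0, 0.0]
ft_force: [0.5, 0.0, 0.3]
grip_width: 0.034
finger_force: 0.0
```

```bash
python3 tilt.py 156.5; python3 look.py h
```

```text
[0.5248 0.0917 0.0972] [0.5031 0.0129 0.2833] 0.0 24.75
scene 13 slope deg -9.076132095844049 top z at TCP minus TCP 0.024505733162793197 yaw off deg 0.2386292950972503 lat at0 -0.003937181850655955 s max 0.1253562005450175 -0.026229836428710365
top 10 slope deg -9.119751593317101 top z at TCP minus TCP 0.02524689987104406 yaw off deg -0.5369924142696505 lat at0 0.0030379932417701765 s max 0.12194826723478452 0.023818313553315144
hex_key scene [(array([272.8, 196.9]), 0.59)] hex_key top [] 
key_short_end scene [(array([301.1, 238.9]), 0.57)] key_short_end top [] 
key_long_end scene [(array([301.6, 237.2]), 0.66)] key_long_end top [(array([249.1, 242.3]), 0.62)] [0.4128 0.1372 0.0974] 0.0019923857035704924
screw_top scene [(array([268.3, 211.2]), 0.39)] screw_top top [] 
25.45 [0.5249 0.0918 0.0973] [0.3158 0.1058 0.5486] [-0.0321 -0.0249 -0.0401] [ 0.4778  0.3889 -0.4102  0.     -0.7717  0.6826] 0.03395324806111858
crop scene 206 140 x2.86
crop top 197 125 x2.86
```

View pics/h.png

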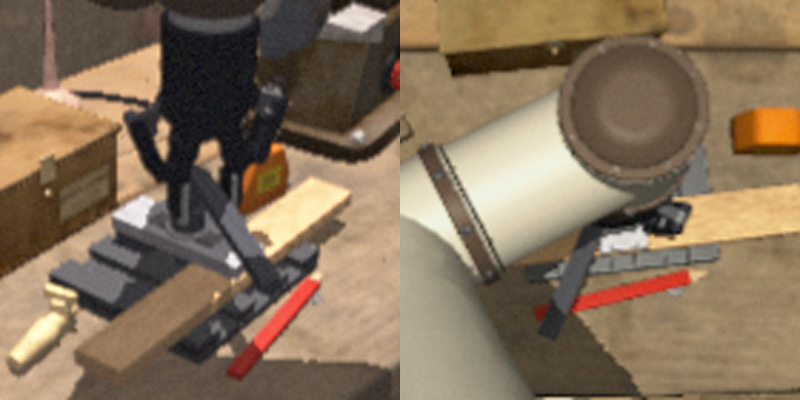

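Request:
{"op": "apply_moves", "data": {
  "deltas": [
    {"delta_pos": [-0.021, 0.009, 0], "turn": 0},
    {"delta_pos": [-0.021, 0.009, 0], "turn": 0},
    {"delta_pos": [-0.021, 0.009, -0.002], "turn": 0},
    {"delta_pos": [-0.021, 0.009, -0.002], "turn": 0},
    {"delta_pos": [0, 0, 0], "turn": 0}
  ]
}}

```text
clock: 25.95
eef_pos: [0.4385, 0.1278, 0.0931]
orientation: [0.979, -0.203, -0.001, 0.001]
ft_force: [0.3, 1.1, -0.1]
grip_width: 0.0338
finger_force: 0.0
```

Request:
{"op": "apply_moves", "data": {
  "deltas": [
    {"delta_pos": [0, 0, 0], "turn": 0},
    {"delta_pos": [0, 0, 0], "turn": 0},
    {"delta_pos": [0, 0, 0], "turn": 0},
    {"delta_pos": [0, 0, 0], "turn": 0}
  ],
  "jaw": 0,
  "squeeze": 20
}}

```text
clock: 26.35
eef_pos: [0.4413, 0.128, 0.0933]
orientation: [0.979, -0.204, 0.0, -0.0]
ft_force: [-1.9, 2.8, 1.6]
grip_width: 0.0164
finger_force: 25.3
```

Request:
{"op": "apply_moves", "data": {
  "deltas": [
    {"delta_pos": [0, 0, 0.004], "turn": 0},
    {"delta_pos": [0, 0, 0.004], "turn": 0},
    {"delta_pos": [-0.001, 0, 0.004], "turn": 0},
    {"delta_pos": [0, 0, 0], "turn": 0}
  ]
}}

```text
clock: 26.75
eef_pos: [0.4431, 0.1278, 0.1062]
orientation: [0.979, -0.204, 0.003, -0.001]
ft_force: [12.2, -4.9, -7.8]
grip_width: 0.0164
finger_force: 23.6
```

Request:
{"op": "apply_moves", "data": {
  "deltas": [
    {"delta_pos": [0, 0, 0.003], "turn": 0},
    {"delta_pos": [0, 0, 0.003], "turn": 0},
    {"delta_pos": [0, 0, 0], "turn": 0}
  ]
}}

```text
clock: 27.05
eef_pos: [0.4438, 0.1277, 0.1121]
orientation: [0.979, -0.204, 0.004, -0.001]
ft_force: [13.3, -6.6, -9.1]
grip_width: 0.0162
finger_force: 23.1
```

```bash
sed -i 's/np.arange(0.0,.13,.01)/np.arange(-.12,.13,.01)/' tilt.py; python3 tilt.py 156.5
```

```text
[0.4438 0.1277 0.1121] [13.2535 -6.6153 -9.0916] 23.071156670339406 27.05
scene 9 slope deg 4.712847201773437 top z at TCP minus TCP 0.012537661732712022 yaw off deg 0.08683160143130714 lat at0 -0.0006903119177910951 s max 0.03267539215966645 -0.12250829097509208
top few
```

Request:
{"op": "apply_moves", "data": {
  "deltas": [
    {"delta_pos": [0.003, -0.0013, -0.002], "turn": 0},
    {"delta_pos": [0.002, -0.001, -0.003], "turn": 0},
    {"delta_pos": [0, 0, 0], "turn": 0}
  ]
}}

```text
clock: 27.55
eef_pos: [0.4432, 0.1254, 0.1057]
orientation: [0.979, -0.204, -0.002, 0.001]
ft_force: [-6.8, 4.0, 2.7]
grip_width: 0.0165
finger_force: 24.8
```

```bash
python3 tilt.py 156.5
```

```text
[0.4432 0.1254 0.1057] [-6.7537  4.0309  2.6744] 24.843907970935106 27.55
scene 7 slope deg 3.5778712729175264 top z at TCP minus TCP 0.010312560661826689 yaw off deg 0.7675211447812184 lat at0 -0.0014573114982486845 s max 0.03383888080740447 -0.12229502850680703
top few
```

```bash
cat > prof.py <<'E'
from h import *
import sys
np.set_printoptions(precision=4,suppress=True)
a=np.radians(float(sys.argv[1]));L=np.array([np.cos(a),np.sin(a),0]);C=np.array([.5545,.0765,0])
o=sensors.get_obs();print(o['eef_pos'],o['ft_force'],o['clock'])
for cam in('scene','top'):
    im,d=viewer.camera(cam);v,u=np.nonzero(d>0);c=cloud(cam,d,np.ones(d.shape,bool));s=(c-C)@L;w=(c-C)@[-L[1],L[0],0]
    out=[]
    for lo in np.arange(-.015,.16,.01):
        q=(s>lo)&(s<lo+.01)&(abs(w)<.012)&(c[:,2]>.08)&(c[:,2]<.135)
        out.append((round(lo*1e3+5),int(q.sum()),round(float(np.percentile(c[q,2],90))*1e3,1) if q.sum()>2 else 0))
    print(cam,out)
E
python3 prof.py 156.5
```

```text
[0.4433 0.1255 0.1061] [-5.4307  4.4807  1.6644] 27.75
scene [(-10, 0, 0), (0, 11, 100.0), (10, 32, 97.6), (20, 0, 0), (30, 1, 0), (40, 5, 119.9), (50, 6, 119.3), (60, 9, 119.4), (70, 2, 0), (80, 0, 0), (90, 0, 0), (100, 1, 0), (110, 12, 129.2), (120, 32, 132.2), (130, 69, 129.6), (140, 33, 117.0), (150, 60, 115.5), (160, 0, 0)]
top [(-10, 3, 104.9), (0, 23, 115.4), (10, 27, 119.1), (20, 6, 120.7), (30, 0, 0), (40, 0, 0), (50, 0, 0), (60, 0, 0), (70, 0, 0), (80, 0, 0), (90, 0, 0), (100, 0, 0), (110, 0, 0), (120, 0, 0), (130, 0, 0), (140, 0, 0), (150, 0, 0), (160, 0, 0)]
```

Request:
{"op": "apply_moves", "data": {
  "deltas": [
    {"delta_pos": [0, 0, 0], "turn": 0},
    {"delta_pos": [0, 0, 0], "turn": 0},
    {"delta_pos": [0, 0, 0], "turn": 0},
    {"delta_pos": [0, 0, 0], "turn": 0}
  ],
  "jaw": 0.35
}}

```text
clock: 28.25
eef_pos: [0.445, 0.1254, 0.1064]
orientation: [0.979, -0.204, 0.0, 0.0]
ft_force: [0.3, -0.7, -0.8]
grip_width: 0.0298
finger_force: 0.0
```

```bash
python3 prof.py 156.5
```

```text
[0.445  0.1254 0.1064] [ 0.2546 -0.6767 -0.8388] 28.25
scene [(-10, 0, 0), (0, 7, 95.7), (10, 14, 93.7), (20, 1, 0), (30, 4, 116.7), (40, 11, 118.4), (50, 9, 117.1), (60, 3, 116.5), (70, 0, 0), (80, 0, 0), (90, 1, 0), (100, 6, 112.4), (110, 14, 113.6), (120, 26, 111.8), (130, 33, 111.6), (140, 30, 110.0), (150, 65, 109.1), (160, 2, 0)]
top [(-10, 0, 0), (0, 22, 112.3), (10, 27, 118.1), (20, 3, 120.3), (30, 0, 0), (40, 0, 0), (50, 0, 0), (60, 0, 0), (70, 0, 0), (80, 0, 0), (90, 0, 0), (100, 0, 0), (110, 0, 0), (120, 0, 0), (130, 0, 0), (140, 0, 0), (150, 0, 0), (160, 0, 0)]
```

Request:
{"op": "apply_moves", "data": {
  "deltas": [
    {"delta_pos": [0, 0, -0.005], "turn": 0},
    {"delta_pos": [0.002, 0.0036, 0], "turn": -2},
    {"delta_pos": [0.002, 0.0036, 0], "turn": -2},
    {"delta_pos": [0.002, 0.0036, 0], "turn": -2},
    {"delta_pos": [0.002, 0.0036, 0], "turn": -2},
    {"delta_pos": [0.0021, 0.0037, 0], "turn": -2},
    {"delta_pos": [0, 0, 0], "turn": 0}
  ]
}}

```text
clock: 29.05
eef_pos: [0.4541, 0.1427, 0.1004]
orientation: [0.958, -0.288, -0.001, 0.002]
ft_force: [0.1, -3.7, -1.4]
grip_width: 0.0301
finger_force: 1.4
```

Request:
{"op": "apply_moves", "data": {
  "deltas": [
    {"delta_pos": [0.0026, 0.0033, 0], "turn": -2},
    {"delta_pos": [0.0026, 0.0033, 0], "turn": -2},
    {"delta_pos": [0.0026, 0.0033, 0], "turn": -2},
    {"delta_pos": [0.0027, 0.0032, 0], "turn": -2},
    {"delta_pos": [0.0027, 0.0032, 0], "turn": -2},
    {"delta_pos": [0, 0, 0], "turn": 0}
  ]
}}

```text
clock: 29.65
eef_pos: [0.4668, 0.159, 0.1004]
orientation: [0.929, -0.371, -0.001, 0.002]
ft_force: [-2.5, -2.5, 0.5]
grip_width: 0.0301
finger_force: 1.6
```

```bash
cat > ang.py <<'E'
from h import *
np.set_printoptions(precision=4,suppress=True)
C=np.array([.5545,.0765]);o=sensors.get_obs();e=o['eef_pos'];p=e[:2]-C;th=np.arctan2(p[1],p[0]);T=np.array([np.sin(th),-np.cos(th)])
f=o['ft_force'][:2];q=o['orientation'];print(o['clock'],e,'th',np.degrees(th),'r',np.hypot(*p),'tang',-f@T,'rad',f@p/np.hypot(*p),'fz',o['ft_force'][2],'tool y',np.degrees(np.arctan2(q[1]**2-q[0]**2,2*q[0]*q[1])))
for cam in('scene','top'):
    im,d=viewer.camera(cam);t=spotter.trace(cam,'hex_key')
    if not t: continue
    c=cloud(cam,d,t[0]['pixels']);c=c[(c[:,2]>.085)&(c[:,2]<.13)];rr=np.hypot(*(c[:,:2]-C).T);m=(rr<.16)&(rr>.02)
    # axis direction from line fit
    l=cv2.fitLine(c[m][:,:2].astype(np.float32),cv2.DIST_HUBER,0,.01,.01).ravel();a=np.degrees(np.arctan2(l[1],l[0]));print(cam,m.sum(),'key dir',a%180,'tip dir',np.degrees(np.arctan2(*np.median(c[(rr>.12)&(rr<.16)][:,:2]-C,0)[::-1])),'n',((rr>.12)&(rr<.16)).sum())
E
python3 ang.py
```

```text
29.65 [0.4668 0.159  0.1004] th 136.7313862530758 r 0.12042137263605429 tang 3.509370293243239 rad 0.12967985342247898 fz 0.49693956612073187 tool y -133.51502717646522
scene 267 key dir 140.56224 tip dir 139.19487511831446 n 125
top 63 key dir 161.59239 tip dir nan n 0
  return _methods._mean(a, axis=axis, dtype=dtype,
  ret = um.true_divide(
```

Request:
{"op": "apply_moves", "data": {
  "deltas": [
    {"delta_pos": [0.0031, 0.0028, 0], "turn": -2},
    {"delta_pos": [0.0031, 0.0028, 0], "turn": -2},
    {"delta_pos": [0.0032, 0.0027, 0], "turn": -2},
    {"delta_pos": [0.0032, 0.0027, 0], "turn": -2},
    {"delta_pos": [0.0032, 0.0027, 0], "turn": -2},
    {"delta_pos": [0, 0, 0], "turn": 0}
  ]
}}

```text
clock: 30.45
eef_pos: [0.4834, 0.1739, 0.101]
orientation: [0.893, -0.45, -0.001, 0.0]
ft_force: [-5.4, -0.1, -0.3]
grip_width: 0.03
finger_force: 1.8
```

Request:
{"op": "apply_moves", "data": {
  "deltas": [
    {"delta_pos": [0.0035, 0.0022, 0], "turn": -2},
    {"delta_pos": [0.0036, 0.0022, 0], "turn": -2},
    {"delta_pos": [0.0036, 0.0022, 0], "turn": -2},
    {"delta_pos": [0.0036, 0.0021, 0], "turn": -2},
    {"delta_pos": [0.0036, 0.0021, 0], "turn": -2},
    {"delta_pos": [0, 0, 0], "turn": 0}
  ]
}}

```text
clock: 31.05
eef_pos: [0.5016, 0.1848, 0.1012]
orientation: [0.85, -0.526, -0.0, -0.0]
ft_force: [-4.7, 2.3, -1.1]
grip_width: 0.0297
finger_force: 1.9
```

```bash
python3 ang.py 2>/dev/null
```

```text
31.05 [0.5016 0.1848 0.1012] th 116.04676202478429 r 0.1204955321625217 tang 3.2222333301017456 rad 4.085583851726707 fz -1.0818670439686227 tool y -153.4734264614138
scene 190 key dir 116.34567 tip dir 119.77224383523597 n 124
top 180 key dir 123.22916 tip dir 122.39027608673376 n 2
```

Request:
{"op": "apply_moves", "data": {
  "deltas": [
    {"delta_pos": [0.0038, 0.0017, 0], "turn": -2},
    {"delta_pos": [0.0039, 0.0016, 0], "turn": -2},
    {"delta_pos": [0.0039, 0.0015, 0], "turn": -2},
    {"delta_pos": [0, 0, 0], "turn": 0},
    {"delta_pos": [0, 0, 0], "turn": 0}
  ]
}}

```text
clock: 31.75
eef_pos: [0.5135, 0.1896, 0.1014]
orientation: [0.822, -0.57, -0.0, -0.0]
ft_force: [-4.1, 2.6, -0.5]
grip_width: 0.03
finger_force: 1.9
```

Request:
{"op": "apply_moves", "data": {
  "deltas": [
    {"delta_pos": [0.0039, 0.0014, 0], "turn": -2},
    {"delta_pos": [0.004, 0.0013, 0], "turn": -2},
    {"delta_pos": [0, 0, 0], "turn": 0},
    {"delta_pos": [0, 0, 0], "turn": 0}
  ]
}}

```text
clock: 32.15
eef_pos: [0.5214, 0.1922, 0.1014]
orientation: [0.801, -0.598, 0.0, -0.0]
ft_force: [-4.8, 2.4, 0.7]
grip_width: 0.03
finger_force: 1.9
```

```bash
python3 ang.py 2>/dev/null
```

```text
32.15 [0.5214 0.1922 0.1014] th 105.95462933681235 r 0.12036888468787126 tang 3.9753359887942152 rad 3.6414189980302285 fz 0.6529037182310117 tool y -163.45680526774714
scene 164 key dir 111.4123 tip dir 110.15728628804533 n 131
top 184 key dir 111.07914 tip dir nan n 0
```

Request:
{"op": "apply_moves", "data": {
  "deltas": [
    {"delta_pos": [0.0041, 0.0011, 0], "turn": -2},
    {"delta_pos": [0.0041, 0.001, 0], "turn": -2},
    {"delta_pos": [0, 0, 0], "turn": 0},
    {"delta_pos": [0, 0, 0], "turn": 0}
  ]
}}

```text
clock: 32.75
eef_pos: [0.5291, 0.1942, 0.1013]
orientation: [0.78, -0.626, -0.0, 0.0]
ft_force: [-5.8, 2.1, 0.7]
grip_width: 0.0301
finger_force: 2.6
```

Request:
{"op": "apply_moves", "data": {
  "deltas": [
    {"delta_pos": [0.0041, 0.0009, 0], "turn": -2},
    {"delta_pos": [0, 0, 0], "turn": 0},
    {"delta_pos": [0, 0, 0], "turn": 0}
  ]
}}

```text
clock: 33.05
eef_pos: [0.5326, 0.1949, 0.1011]
orientation: [0.769, -0.639, -0.001, 0.001]
ft_force: [-6.7, 1.9, 1.9]
grip_width: 0.0296
finger_force: 3.2
```

```bash
python3 ang.py 2>/dev/null
```

```text
33.05 [0.5326 0.1949 0.1011] th 100.49273057253444 r 0.12040311917112101 tang 6.2913449739025085 rad 3.060836564966444 fz 1.8598210438096974 tool y -169.4852301413284
scene 110 key dir 100.65824 tip dir 104.68905076128674 n 105
top 220 key dir 106.086555 tip dir nan n 0
```

Request:
{"op": "apply_moves", "data": {
  "deltas": [
    {"delta_pos": [0.002, 0.0004, 0], "turn": -1},
    {"delta_pos": [0.0021, 0.0004, 0], "turn": -1},
    {"delta_pos": [0, 0, 0], "turn": 0},
    {"delta_pos": [0, 0, 0], "turn": 0}
  ]
}}

```text
clock: 33.65
eef_pos: [0.535, 0.1952, 0.1006]
orientation: [0.758, -0.653, -0.002, 0.002]
ft_force: [-11.2, 2.5, 2.1]
grip_width: 0.0301
finger_force: 4.9
```

```bash
python3 ang.py 2>/dev/null
```

```text
33.65 [0.535  0.1952 0.1006] th 99.3131994512092 r 0.12029299585301988 tang 10.703390862248574 rad 4.241938856127643 fz 2.0685706957378676 tool y -171.51014149402496
scene 164 key dir 100.67922 tip dir 103.9987132325932 n 136
top 235 key dir 105.85139 tip dir 105.1347161116343 n 13
```

Request:
{"op": "apply_moves", "data": {
  "deltas": [
    {"delta_pos": [-0.005, -0.001, 0], "turn": 1},
    {"delta_pos": [-0.005, -0.001, 0], "turn": 1},
    {"delta_pos": [-0.003, -0.001, 0], "turn": 1},
    {"delta_pos": [0, 0, 0], "turn": 0},
    {"delta_pos": [0, 0, 0], "turn": 0}
  ],
  "jaw": 0.6
}}

```text
clock: 34.35
eef_pos: [0.5253, 0.1928, 0.1017]
orientation: [0.774, -0.633, 0.0, -0.001]
ft_force: [-0.7, 0.1, -0.5]
grip_width: 0.051
finger_force: 0.0
```

```bash
python3 ang.py 2>/dev/null
python3 - <<'E'
from h import *
im,d=viewer.camera('scene');im2,_=viewer.camera('top')
cv2.imwrite('pics/i.png',np.hstack([cv2.resize(im[140:280,190:330],(400,400),interpolation=cv2.INTER_CUBIC),cv2.resize(im2[130:270,200:340],(400,400),interpolation=cv2.INTER_CUBIC)]))
E
```

```text
34.35 [0.5253 0.1928 0.1017] th 104.07126883695865 r 0.11992005963465438 tang 0.6817583901869672 rad 0.28102582469606496 fz -0.48643086061295066 tool y -168.5131686798902
scene 213 key dir 105.404236 tip dir 105.83109786868788 n 144
top 198 key dir 105.049545 tip dir nan n 0
```

Request:
{"op": "apply_moves", "data": {
  "deltas": [
    {"delta_pos": [0, 0, 0.01], "turn": 0},
    {"delta_pos": [0, 0, 0.03], "turn": 0},
    {"delta_pos": [0, 0, 0.04], "turn": 0},
    {"delta_pos": [0, 0, 0.04], "turn": 0},
    {"delta_pos": [-0.04, 0, 0.02], "turn": 0},
    {"delta_pos": [-0.04, 0, 0], "turn": 0},
    {"delta_pos": [-0.03, 0.03, 0], "turn": 0},
    {"delta_pos": [-0.02, 0.03, 0], "turn": 0},
    {"delta_pos": [0, 0, 0], "turn": 0},
    {"delta_pos": [0, 0, 0], "turn": 0}
  ]
}}

```text
clock: 35.65
eef_pos: [0.3945, 0.2533, 0.2421]
orientation: [0.775, -0.632, 0.0, -0.001]
ft_force: [-0.1, 0.5, -0.7]
grip_width: 0.0513
finger_force: 0.0
```

```bash
python3 ang.py 2>/dev/null; python3 prof.py 105.5
python3 - <<'E'
from h import *
im,d=viewer.camera('scene');im2,_=viewer.camera('top')
cv2.imwrite('pics/j.png',np.hstack([cv2.resize(im[140:280,190:330],(400,400),interpolation=cv2.INTER_CUBIC),cv2.resize(im2[130:270,200:340],(400,400),interpolation=cv2.INTER_CUBIC)]))
E
```

```text
35.65 [0.3945 0.2533 0.2421] th 132.1543552743669 r 0.2384568194355323 tang -0.22332181113455932 rad 0.420387735720771 fz -0.7026033089053881 tool y -168.40251088474002
scene 426 key dir 104.67087 tip dir 105.70261079504947 n 149
top 398 key dir 104.57244 tip dir 104.68521674403905 n 94
[0.3952 0.2521 0.2413] [ 0.1371  0.3695 -0.4222] 35.85
scene [(-10, 0, 0), (0, 10, 100.1), (10, 51, 111.4), (20, 20, 118.7), (30, 23, 118.8), (40, 28, 117.5), (50, 23, 117.5), (60, 30, 115.9), (70, 27, 115.9), (80, 27, 115.0), (90, 34, 114.6), (100, 27, 114.0), (110, 33, 112.8), (120, 32, 111.9), (130, 30, 111.5), (140, 32, 110.7), (150, 50, 109.9), (160, 20, 107.5)]
top [(-10, 4, 98.4), (0, 28, 112.0), (10, 32, 118.3), (20, 31, 119.6), (30, 32, 119.0), (40, 31, 118.3), (50, 32, 117.9), (60, 31, 117.1), (70, 31, 116.7), (80, 32, 115.3), (90, 31, 114.9), (100, 33, 114.4), (110, 31, 113.3), (120, 31, 112.4), (130, 33, 112.0), (140, 31, 113.1), (150, 24, 110.7), (160, 0, 0)]
```

View pics/j.png

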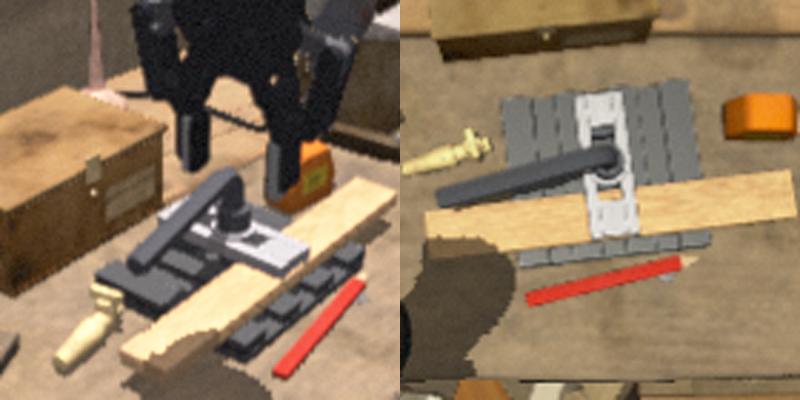

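The picture shows the key seated by its short arm, with its elbow at about (605,158) in the right half and its long arm pointing left with a slight droop. The tap, tape and pencil lie as before, and the gripper is clear.

```bash
python3 -c "
from rig import job
print(job.job_done())"
```

```text
the job is handed in; nothing more can be done
None
```

I flipped the key, seated its short arm in the screw, and turned the screw clockwise about 0.9 rad until it came up solid. The last nudge peaked near 1.3 N m by the noisy force reading, over the 1.1 N m slip limit. I backed off at once, and the key still stood at the matching angle, so it shows no sign of having slipped. I then let go, with the tap, tape measure and pencil where they were, and handed the job in; no verdict came back.

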